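# Unload the drilling nest and show the brush blank to the inspection camera

### The job

Lift the loose blue drilling cover off the nest by its red grip and set it down flat on the bench beside the nest; then take the wooden brush blank out of the nest and show it to the inspection camera: hold it still with the flat underside of its wide head squarely facing the lens and centred on the lens axis, 12 cm from the glass, its length in line with the camera's length. Finish while still holding it there in the air; do not touch the camera, and leave the glue bottle and wax tin where they stand.

Things in the scene. Friction and masses are not known exactly. Their poses are not given: they have to be found in the camera images.
- nest: Drilling nest fixed to the bench (place and yaw vary). Origin on the bench (z=0); x along the blank to its wide head, z up. 10 mm plywood base x -90..122, y -52..52 mm. Blank lies on rests at z 27. Aluminium rails x 20..104, |y| 31..41, top z 62; 8 mm dowels x -80, y +-19.5, top z 46; end stop x 116..122, top z 42. Beside the waist (x -55..15) nothing stands above the base.
- drill_cover: Loose blue cover, 0.22 kg, 100x98 mm, skirt and plate 18 mm high, brass bushes; on top a red grip bar 56 long (its x), 14 wide (its y), z 18..48 mm. Origin: centre of the skirt's lower edge, z up, height 0 when on the bench. At the start it sits on the nest's rails with 2 mm play: at nest x +62 mm, z 52, same yaw; lifts straight up, free after 10 mm.
- brush_blank: Rigid wooden hairbrush blank, 228 long, 22 mm thick. Origin: centre of its flat underside; x toward the wide head, y across, z up. Head x -4..114, 56 wide; waist x -44..-4 tapers from 38 wide (head end) to 26; handle x -114..-44, 26 wide. At the start it lies in the nest under the cover, origin 27 mm above the nest's, same x axis.
- blank_head (a point): Point on the flat underside of the blank's wide head, at blank x +55 mm, y 0, z 0: the spot to be shown to the lens.
- blank_waist (a point): Point in the middle of the blank's waist, at blank x -25 mm, y 0, z +11 mm (mid-thickness), about 32 mm wide there: a good place to grip.
- camera_stand: Fixed dark steel foot of the inspection camera, 110x80 mm, on the bench (x -45..+65 mm, y -40..+40). Origin on the bench below the lens; x level, away from the robot (yaw varies). Free bench between nest and foot to put the cover: it lies between the bench's front edge, 0.866x + 0.5y = 0.34 (world m), and a fixed crate 165 mm high whose front is at 0.866x + 0.5y = 0.60.
- camera_head: White inspection camera, 92 (x) x 58 (y) x 40 mm, black lens, white ring light, fixed on the foot. Origin: centre of the front glass, 80 mm above the bench; z out of the lens: up, leaned 20 deg (0.349 rad) toward the robot (foot's -x). x: camera's length, rising away from the robot. Wanted: blank_head at (0, 0, 120 mm) in this frame, the blank's axes parallel to these (x either way).
- wax_tin: Round green wax tin, 86 mm diameter, 30 mm high; origin at the centre of its underside. To be left alone. It may change places with the bottle.
- glue_bottle: White glue bottle with dark nozzle, 54 mm diameter, 195 mm high; origin at the centre of its underside. To be left alone.

How it is judged:
By the outcome, as a careful person would: the job done as asked, in the order asked, and still so for the second after the job is handed in, while the arm keeps its last pose, push and grip.
It also fails if it takes over 48 s, if anything falls off the work surface, if the arm or the gripper's body presses on something with over 40 N, if the wrist force passes 120 N, or if a joint passes its speed limit or range.

### The arm

A 6-joint arm with a two-finger parallel gripper is mounted at the origin on a cart in front of the work surface, level with it; the furniture and walls round the work are solid. World frame = base frame: x ahead of the robot, y to its left, z up, the work surface at z = 0. Lengths are in m, angles in rad, forces in N, time in s.
With the tool pointing down it reaches from about 0.35 to 0.775 m from the base axis. Payload 7.3 kg.
Tool frame: the origin (TCP) lies at the centre of the arm's flange, where the gripper is bolted on; the fingertips stand 178 mm ahead of it and the grasp point (between the pads) lies 159 mm ahead of it (tip_extent is the distance from the TCP to the fingertips, in m); z points along the fingers, y is the line along which they close (so a half turn about z gives the same grasp; the last joint's range is limited). The gripper opens to 92 mm and grips with 3 to 60 N. Pads are 19 mm wide; open, the fingers measure 130 mm over their backs; the gripper's body (75 mm by 190 mm) begins 47 mm behind the grasp point.
Start: joints at [0.977, 0.342, 1.524, -0, 1.275, -0.146], TCP at [0.227, 0.473, 0.405] pointing down, gripper open.
Joint ranges: [-2.53, 2.53], [-0.77, 2.02], [0.04, 2.7], [-1, 4.14], [0.28, 2.66], [-3.11, 3.11]. Speed limits (rad/s): [2.57, 2.57, 3.14, 3.14, 3.14, 3.14].

### API

Orientations are given as [roll, pitch, yaw] about the fixed x, y, z axes, in that order (R = Rz(yaw) Ry(pitch) Rx(roll)).
In Python, from cell import * gives the robot as it stands.
- The arm moves only by the tool arm_command, never from a script. Its arguments are lists of equal length, an entry for each row: "xyz": the shift along the world's x, y, z in mm, a list of three; "spin": the turn about the world's z in degrees. In form: {"xyz": [[tx, ty, tz], ...], "spin": [spin, ...]}. A call has 1 to 20 rows; each row shifts and turns the commanded pose from where the row before left it; what a row does not reach is not made up. A row lasts 1/10 s, in which the tool goes at most 50 mm and 8.59 degrees, less where a joint would pass 70% of its speed; a pose out of reach is approached as far as the arm can. A call with a gripper value outside its range is refused whole. "jaw" is the opening, from -1 (shut) to 1 (fully open), set as the call begins (left out, the last holds). The fingers move at their own pace and stop on an object; "squeeze" is the grip in N (left out, the last holds). Time passes only in rows, so rows that do not move let the fingers close. It gives the time, the measured TCP pose, the force, the opening and the grip force at its end, in the units of the state.
- observe(): the state, without advancing time (a new reading comes with each control period).
- read_camera(name): name is "scene" or "top" or "wrist"; returns a dict with "img" (384x512x3 uint8, red, green, blue), "depth" (384x512 float32, m along the optical axis (not along the pixel's ray), 0 where there is no reading), "fx", "fy", "cx", "cy" (pixels), "world_from_camera" (4x4, takes a point from camera to world coordinates). Camera axes: x right, y up, looking along -z (the intrinsics and any distortion apply to the point x, -y, -z); pixel columns grow to the right and rows downward; lengths in m; the calibration is good to about 2 mm. A picture is of the moment at which its call begins.
- hand_in(): hands the job in; it is judged then, once.
The state is a dict: "time": time; "qpos": joint angles; "qvel": joint speeds; "joint_efforts": joint torques, N m; "tool_pos": TCP position; "tool_rot": TCP orientation; "contact_force": force on the tool from outside, world axes, zero at the start; "torque": the same for the moment, N m; "opening": finger opening in m; "grip_force": force on a finger pad.
Only numpy, scipy, OpenCV 4.12 (cv2) and the standard library are available. Lean on these libraries where they do the work, as an engineer would, in place of code of your own. Each camera call takes 0.05 s, during which the arm holds its last target. There are 200 camera calls.

## Working session

There is one attempt and no reset: what is moved stays moved. The work goes in short steps, Python scripts to look and compute and a tool call to move; the robot and the scene stay as the last step left them, time stands still between calls to the robot, and variables do not carry over. Pictures are saved under pics/ and viewed, at most 10 in all, crops included, and the job is handed in when it is done.

Besides the shell and the picture viewer there is one more tool, called after "Call:" as name(argument=value, ...), one argument or row to a line, values as JSON. arm_command: Moves the arm, as the interface text tells. Its arguments: {"type":"object","properties":{"xyz":{"type":"array","items":{"type":"array","items":{"type":"number"}}},"spin":{"type":"array","items":{"type":"number"}},"jaw":{"type":"number"},"squeeze":{"type":"number"}},"required":["xyz","spin"]}

```bash
ls; mkdir -p pics
cat > h.py <<'E'
from cell import *
import numpy as np, cv2
def grab(n):
    c=read_camera(n); np.savez('%s.npz'%n,**{k:np.array(v) for k,v in c.items()}); return c
def px(c,u,v,z=None):
    "world point of pixel; by depth or by plane z"
    W=np.array(c['world_from_camera']); d=np.array([(u-c['cx'])/c['fx'],-(v-c['cy'])/c['fy'],-1])
    if z is None: return (W@np.r_[d*c['depth'][int(v),int(u)],1])[:3]
    r=W[:3,:3]@d; o=W[:3,3]; return o+r*(z-o[2])/r[2]
def cloud(c):
    v,u=np.mgrid[:384,:512]; D=c['depth']
    P=np.stack([(u-c['cx'])/c['fx']*D,-(v-c['cy'])/c['fy']*D,-D],-1); W=np.array(c['world_from_camera'])
    return P@W[:3,:3].T+W[:3,3]
E
python3 - <<'E'
from h import *
print(observe())
for n in ['scene','top']:
    c=grab(n); print(n,{k:c[k] for k in c if k not in('img','depth')}); 
    cv2.imwrite(f'pics/{n}0.png',cv2.resize(c['img'][:,:,::-1],(800,600),interpolation=cv2.INTER_CUBIC))
E
```

```text
pics
{'time': 0.0, 'qpos': array([ 9.76987637e-01,  3.42728584e-01,  1.52501475e+00,  4.52856158e-05,
        1.27537151e+00, -1.46007300e-01]), 'qvel': array([-0.00074552,  0.00061395,  0.00038562,  0.00143327, -0.00106366,
        0.00056865]), 'joint_efforts': array([ 5.53555674e-04, -4.31243026e+01, -2.44223338e+01,  7.18810502e-02,
        5.55378338e-02, -1.04976680e-04]), 'tool_pos': array([0.2272219 , 0.47313822, 0.4040425 ]), 'tool_rot': array([-3.14009296e+00, -2.64305048e-04,  2.69377785e+00]), 'contact_force': array([ 0.19119793, -0.3539535 , -0.55284705]), 'torque': array([ 0.04714656, -0.03986714, -0.06879605]), 'grip_force': 0.0, 'opening': 0.09169087684622666}
scene {'fx': 395.22265399571825, 'fy': 395.22265399571825, 'cx': 255.38309660124344, 'cy': 188.8210990135549, 'world_from_camera': array([[ 0.54638322,  0.55379164, -0.62831537, -0.07857938],
       [-0.83729071,  0.37930069, -0.39379595, -0.21149248],
       [ 0.02023955,  0.74124612,  0.67092812,  0.72788325],
       [ 0.        ,  0.        ,  0.        ,  1.        ]])}
top {'fx': 411.1678175707338, 'fy': 411.1678175707338, 'cx': 255.41277635642672, 'cy': 188.82979969544846, 'world_from_camera': array([[-2.47783127e-02,  9.97049230e-01, -7.26558157e-02,
         4.18358411e-01],
       [-9.99692856e-01, -2.47475358e-02,  1.32392284e-03,
         1.91565194e-01],
       [-4.78036152e-04,  7.26663045e-02,  9.97356195e-01,
         1.23097448e+00],
       [ 0.00000000e+00,  0.00000000e+00,  0.00000000e+00,
         1.00000000e+00]])}
```

View pics/scene0.png

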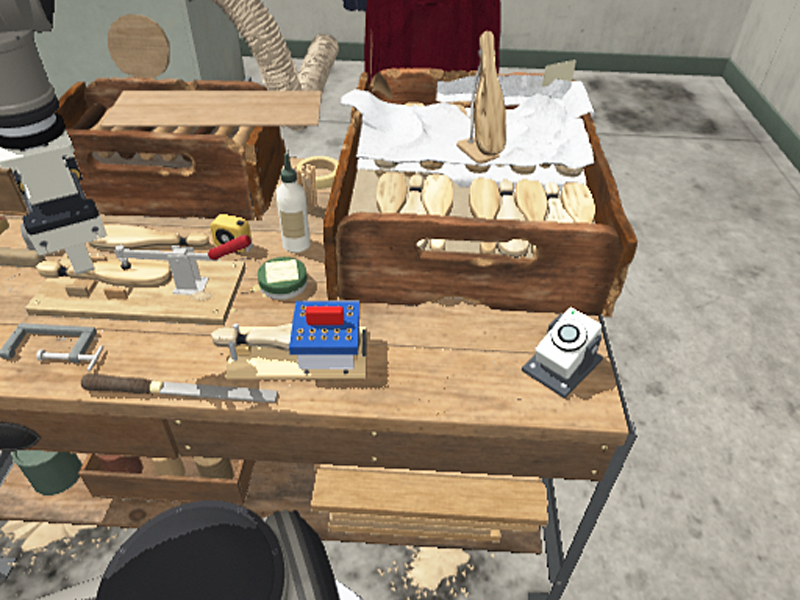

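View pics/top0.png

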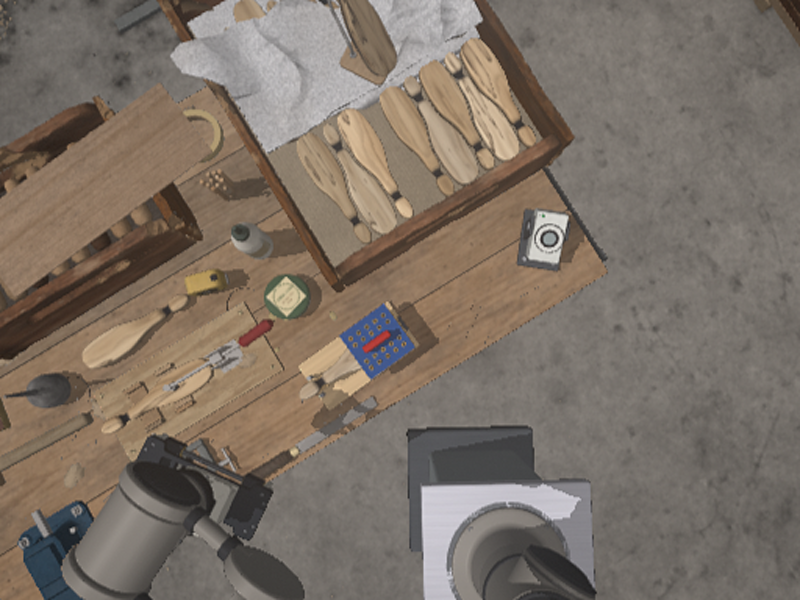

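The scene view shows the nest and blue cover at about (325,330) with the red grip at (325,315), and the inspection camera at (570,340). In the top view the cover is at (378,340), the lens at (549,239), the tin at (287,296) and the bottle at (245,237). Next I'll measure them.

Run:
```python
from h import *
for n in ['top','scene']:
    c=dict(np.load(n+'.npz')); P=cloud(c); I=c['img'].astype(int); r,g,b=I[...,0],I[...,1],I[...,2]
    near=(P[...,2]>-.02)&(P[...,2]<.2)&(c['depth']>0)
    def rep(name,m,z):
        m=cv2.morphologyEx(m.astype(np.uint8),cv2.MORPH_OPEN,np.ones((2,2)))
        k,l,s,_=cv2.connectedComponentsWithStats(m); i=1+np.argmax(s[1:,4]); m=l==i
        v,u=np.nonzero(m); Q=np.array([px(c,a,d,z) for a,d in zip(u,v)])[:,:2]
        R=cv2.minAreaRect((Q*1000).astype(np.float32)); zz=P[m][:,2]
        print(n,name,len(u),'centroid',Q.mean(0).round(4),'rect',np.round(R[0],1),np.round(R[1],1),round(R[2],1),'z',np.percentile(zz,[5,50,95]).round(4),'uv',u.mean().round(1),v.mean().round(1))
        return m
    W=np.array(c['world_from_camera'])
    right=(P[...,1]<.35)
    rep('cover',(b>120)&(r<80)&near&(P[...,2]>.06),.070)
    rep('grip',(r>150)&(g<60)&(b<70)&near&(P[...,2]>.085)&(P[...,1]<.22),.1)
    rep('camwhite',(r>170)&(g>170)&(b>160)&near&(P[...,1]<0)&(P[...,0]>.3),.075)
    f=(P[...,2]>.003)&(P[...,2]<.025)&(P[...,1]<-.0)&(P[...,0]>.3)&(r<90)
    rep('foot',f,.01)
    rep('tin',(P[...,2]>.02)&(P[...,2]<.045)&(g>r+15)&near,.03)
c=dict(np.load('top.npz'))
P=cloud(c)
a=c['img'][120:185,315:385,::-1]; b=c['img'][190:270,185:275,::-1]
cv2.imwrite('pics/crop1.png',np.hstack([cv2.resize(a,(420,390),interpolation=cv2.INTER_CUBIC),cv2.resize(b,(380,390),interpolation=cv2.INTER_CUBIC)]))
for (u,v) in [(157,150),(215,176),(215,180)]: print(px(c,u,v))
# crate rim / content heights
d=.866*P[...,0]+.5*P[...,1]
for lo in np.arange(.58,.80,.01):
    m=(d>lo)&(d<lo+.01)&(P[...,1]<.25)&(P[...,1]>-.02)&(c['depth']>0)
    print(round(lo,2),np.percentile(P[m][:,2],[5,50,95]).round(3),end=' ')
```

```text
top cover 693 centroid [0.4184 0.2314] rect [418.9 229.6] [95.5 97.9] 34.5 z [0.0108 0.0694 0.0745] uv 241.5 219.2Traceback (most recent call last):
  File "<stdin>", line 15, in <module>
  File "<stdin>", line 7, in rep
    return _wrapfunc(a, 'argmax', axis=axis, out=out, **kwds)
    return bound(*args, **kwds)
ValueError: attempt to get argmax of an empty sequence
```

```bash
cat > m.py <<'E'
from h import *
for n in ['top','scene']:
    c=dict(np.load(n+'.npz')); P=cloud(c); I=c['img'].astype(int); r,g,b=I[...,0],I[...,1],I[...,2]
    near=(P[...,2]>-.02)&(P[...,2]<.2)&(c['depth']>0)
    def rep(name,m,z):
        m=cv2.morphologyEx(m.astype(np.uint8),cv2.MORPH_CLOSE,np.ones((3,3)))
        k,l,s,_=cv2.connectedComponentsWithStats(m)
        if k<2: print(n,name,'none'); return
        i=1+np.argmax(s[1:,4]); m=l==i
        v,u=np.nonzero(m); Q=np.array([px(c,a,d,z) for a,d in zip(u,v)])[:,:2]
        R=cv2.minAreaRect((Q*1000).astype(np.float32)); zz=P[m][:,2]
        print(n,name,len(u),'centroid',Q.mean(0).round(4),'rect',np.round(R[0],1),np.round(R[1],1),round(R[2],1),'z',np.percentile(zz,[5,50,95]).round(4),'uv',u.mean().round(1),v.mean().round(1))
    rep('cover',(b>90)&(r<80)&(b>r+40)&near&(P[...,2]>.06),.070)
    rep('grip',(r>120)&(g<80)&(b<80)&near&(P[...,2]>.085)&(P[...,1]<.3),.1)
    rep('camwhite',(r>150)&(g>150)&(b>140)&near&(P[...,1]<.1)&(P[...,0]>.3)&(P[...,2]>.04),.075)
    rep('foot',(P[...,2]>.003)&(P[...,2]<.025)&(P[...,1]<.1)&(P[...,0]>.3)&(r<90),.01)
    rep('tin',(P[...,2]>.02)&(P[...,2]<.045)&(g>r+15)&near,.03)
c=dict(np.load('top.npz'))
P=cloud(c)
a=c['img'][120:185,315:385,::-1]; b=c['img'][190:270,185:275,::-1]
cv2.imwrite('pics/crop1.png',np.hstack([cv2.resize(a,(420,390),interpolation=cv2.INTER_CUBIC),cv2.resize(b,(380,390),interpolation=cv2.INTER_CUBIC)]))
print(px(c,157,150))
d=.866*P[...,0]+.5*P[...,1]
for lo in np.arange(.58,.76,.02):
    m=(d>lo)&(d<lo+.02)&(P[...,1]<.25)&(P[...,1]>-.02)&(c['depth']>0)
    print(round(lo,2),np.percentile(P[m][:,2],[5,50,95]).round(3),end=' ')
E
python3 m.py
```

```text
top cover 830 centroid [0.4214 0.2327] rect [421.8 232.4] [95.5 98. ] 34.5 z [0.0662 0.0696 0.0736] uv 241.0 218.1
top grip 87 centroid [0.421  0.2333] rect [421.2 233. ] [12.1 53.1] 35.4 z [0.0963 0.0997 0.1028] uv 240.4 218.2
top camwhite 712 centroid [0.8177 0.0135] rect [826.5  19.2] [169.4  52.3] 28.5 z [0.1023 0.1061 0.1095] uv 314.1 78.1
top foot 217 centroid [ 0.5931 -0.0618] rect [607.5 -83.8] [ 80.1 107.4] 79.8 z [0.0054 0.0098 0.0146] uv 338.8 158.2
top tin 2 centroid [0.5013 0.4402] rect [501.3 440.2] [2.9 0. ] 179.4 z [0.0273 0.0275 0.0277] uv 170.0 192.5
scene cover 879 centroid [0.41   0.2244] rect [418.7 230.2] [102.8  99. ] 34.3 z [0.0632 0.0704 0.0725] uv 207.5 211.3
scene grip 173 centroid [0.416  0.2268] rect [415.6 226.9] [26.4 53.8] 34.4 z [0.0858 0.0964 0.1016] uv 207.5 199.9
scene camwhite 1567 centroid [0.9866 0.0768] rect [1043.6   65.1] [450.2 145.3] 2.4 z [0.1024 0.1082 0.1576] uv 361.1 120.1
scene foot 290 centroid [ 0.5874 -0.1029] rect [605.1 -85.9] [ 78.4 112.4] 78.6 z [0.0043 0.0101 0.0177] uv 363.6 240.1
scene tin 247 centroid [0.4955 0.3873] rect [501.9 393.5] [78.8 81.4] 47.7 z [0.0209 0.0296 0.0327] uv 180.4 178.6
[0.60469295 0.44571449 0.16268789]
0.58 [-0.004 -0.     0.003] 0.6 [0.002 0.166 0.18 ] 0.62 [0.085 0.175 0.179] 0.64 [0.082 0.104 0.109] 0.66 [0.082 0.104 0.109] 0.68 [0.082 0.103 0.109] 0.7 [0.083 0.105 0.109] 0.72 [0.083 0.105 0.109] 0.74 [0.083 0.105 0.109] 0.76 [0.084 0.106 0.131]
```

View pics/crop1.png

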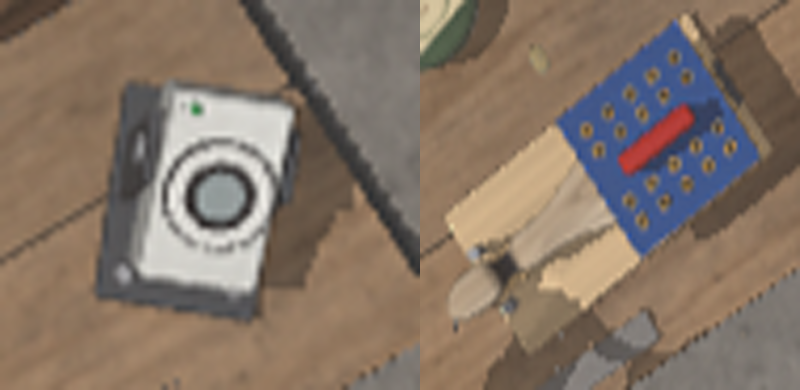

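The crop shows the lens centre at (220,196), which is top-camera pixel (351,152). The foot's long axis is about -10°. The cover is square on the nest at a yaw of about 34.5°, with the grip bar at (656,140). I'll hover over it and refine with the wrist camera.

Call:
arm_command(
  xyz=[
    [24,-30,-7],
    [24,-30,-7],
    [24,-30,-7],
    [24,-30,-7],
    [24,-30,-7],
    [24,-30,-7],
    [24,-30,-7],
    [25,-31,-5],
    [0,0,0],
    [0,0,0],
    [0,0,0],
  ],
  spin=[7.5,7.5,7.5,7.5,7.5,7.5,7.5,7.5,0,0,0],
  jaw=1,
)

```text
time: 1.2
tool_pos: [0.4197, 0.2328, 0.3507]
tool_rot: [3.141, -0.0, -2.543]
contact_force: [-0.4, 0.2, -0.3]
opening: 0.0917
grip_force: 0.0
```

Run:
```python
from h import *
o=observe(); print(o['time'],o['tool_pos'],np.degrees(o['tool_rot']))
c=grab('wrist'); print(c['world_from_camera'].round(3),c['fx'])
cv2.imwrite('pics/w1.png',c['img'][:,:,::-1])
c=grab('top'); P=cloud(c)
# rim profile from both cams
for n in ['top','scene']:
    c=dict(np.load(n+'.npz')); P=cloud(c); d=.866*P[...,0]+.5*P[...,1]; s=.5*P[...,0]-.866*P[...,1]
    for s0 in np.arange(-.05,.35,.04):
        m=(abs(s-s0)<.02)&(d>.59)&(d<.63)&(P[...,2]>.12)&(P[...,2]<.2)&(c['depth']>0)
        if m.sum()>3: print(n,round(s0,2),m.sum(),np.percentile(P[m][:,2],[50,95]).round(3),np.percentile(d[m],[5,95]).round(3))
```

```text
1.2 [0.41974867 0.23283323 0.3506934 ] [ 1.79967642e+02 -2.20568539e-02 -1.45716426e+02]
[[-0.563 -0.801 -0.205  0.366]
 [ 0.827 -0.545 -0.142  0.196]
 [ 0.002 -0.25   0.968  0.33 ]
 [ 0.     0.     0.     1.   ]] 285.18158996125976
top -0.01 92 [0.161 0.165] [0.6   0.628]
top 0.03 148 [0.166 0.177] [0.601 0.622]
top 0.07 179 [0.176 0.18 ] [0.602 0.623]
top 0.11 178 [0.176 0.181] [0.602 0.623]
top 0.15 161 [0.178 0.181] [0.602 0.623]
top 0.19 157 [0.176 0.18 ] [0.601 0.623]
top 0.23 146 [0.175 0.178] [0.602 0.622]
top 0.27 150 [0.176 0.179] [0.602 0.623]
top 0.31 151 [0.176 0.179] [0.602 0.623]
scene -0.01 158 [0.149 0.163] [0.6   0.625]
scene 0.03 306 [0.151 0.176] [0.602 0.619]
scene 0.07 386 [0.157 0.179] [0.602 0.618]
scene 0.11 413 [0.157 0.18 ] [0.602 0.62 ]
scene 0.15 302 [0.168 0.18 ] [0.602 0.621]
scene 0.19 257 [0.17 0.18] [0.601 0.622]
scene 0.23 250 [0.17  0.178] [0.602 0.621]
scene 0.27 250 [0.17  0.178] [0.602 0.621]
scene 0.31 241 [0.171 0.179] [0.602 0.621]
```

View pics/w1.png

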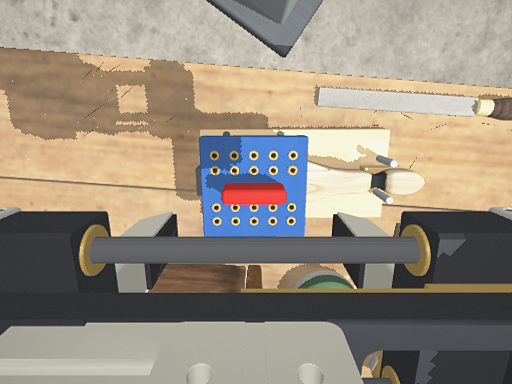

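The wrist view shows the bar at (254,193), horizontal in the image along the closing axis, with the blank's handle to the right. So the nest's x axis is at yaw -55.5°, not 34.5°, and the tool has to turn -90° more. I'll refine the cover pose from this picture.

Run:
```python
from h import *
c=dict(np.load('wrist.npz')); I=c['img'].astype(int); r,g,b=I[...,0],I[...,1],I[...,2]
for nm,m,z in [('cover',(b>90)&(b>r+40),.070),('grip',(r>140)&(g<80)&(b<80),.1)]:
    m=cv2.morphologyEx(m.astype(np.uint8),cv2.MORPH_CLOSE,np.ones((7,7)));k,l,s,_=cv2.connectedComponentsWithStats(m);i=1+np.argmax(s[1:,4]);v,u=np.nonzero(l==i)
    Q=np.array([px(c,a,d,z)[:2]*1000 for a,d in zip(u,v)],np.float32); print(nm,len(u),cv2.minAreaRect(Q),np.median(cloud(c)[l==i][:,2]))
t=dict(np.load('top.npz')); print('lens',px(t,351.2,152.2,.08))
for p in [(201,137),(304,137)]: print(px(c,*p,.07))
```

```text
cover 8384 ((422.55181884765625, 233.82945251464844), (98.4487075805664, 99.1827621459961), 34.37510299682617) 0.06948017436744622
grip 1293 ((419.78216552734375, 231.986083984375), (17.42741584777832, 53.182498931884766), 34.213783264160156) 0.09851663572516434
lens [ 0.59920271 -0.08302215  0.08      ]
[0.40999281 0.16807316 0.07      ]
[0.3577343  0.24486064 0.07      ]
```

Call:
arm_command(
  xyz=[
    [0,0,0],
    [0,0,0],
    [0,0,0],
    [0,0,0],
    [0,0,0],
    [0,0,0],
    [0,0,0],
    [0,0,0],
    [0,0,0],
    [0,0,0],
    [0,0,0],
    [0,0,0],
    [0,0,0],
  ],
  spin=[-8,-8,-8,-8,-8,-8,-8,-8,-8,-8,-8,-1.8,0],
)

```text
time: 2.6
tool_pos: [0.4197, 0.2331, 0.3509]
tool_rot: [3.141, -0.0, 2.175]
contact_force: [0.2, 0.1, 0.3]
opening: 0.0921
grip_force: 0.0
```

Run:
```python
from h import *
o=observe(); print(o['time'],o['tool_pos'],np.degrees(o['tool_rot']))
c=grab('wrist'); I=c['img'].astype(int); r,g,b=I[...,0],I[...,1],I[...,2]
for nm,m,z in [('cover',(b>90)&(b>r+40),.070),('grip',(r>140)&(g<80)&(b<80),.1)]:
    m=cv2.morphologyEx(m.astype(np.uint8),cv2.MORPH_CLOSE,np.ones((7,7)));k,l,s,_=cv2.connectedComponentsWithStats(m);i=1+np.argmax(s[1:,4]);v,u=np.nonzero(l==i)
    Q=np.array([px(c,a,d,z)[:2]*1000 for a,d in zip(u,v)],np.float32); print(nm,len(u),cv2.minAreaRect(Q),v.max(),np.median(cloud(c)[l==i][:,2]))
```

```text
2.6 [0.41968417 0.23311136 0.35092657] [ 1.79979563e+02 -2.42999445e-03  1.24606552e+02]
cover 8650 ((422.99847412109375, 234.85633850097656), (96.92230224609375, 99.07263946533203), 34.56005096435547) 235 0.0694255965243365
grip 1011 ((421.7972106933594, 236.96534729003906), (12.699762344360352, 56.576011657714844), 34.351173400878906) 224 0.09885626266677527
```

Call:
arm_command(
  xyz=[
    [1.5,0,-25],
    [0,0,-25],
    [0,0,-22],
    [0,0,-16],
    [0,0,-9],
    [0,0,0],
    [0,0,0],
  ],
  spin=[0,0,0,0,0,0,0],
)

```text
time: 3.35
tool_pos: [0.422, 0.2325, 0.2543]
tool_rot: [3.141, 0.0, 2.174]
contact_force: [0.4, -0.1, -0.3]
opening: 0.092
grip_force: 0.0
```

Call:
arm_command(
  xyz=[
    [0,0,0],
    [0,0,0],
    [0,0,0],
    [0,0,0],
    [0,0,0],
    [0,0,0],
    [0,0,0],
  ],
  spin=[0,0,0,0,0,0,0],
  jaw=-1,
  squeeze=35,
)

```text
time: 4.05
tool_pos: [0.4218, 0.2322, 0.2537]
tool_rot: [3.142, 0.0, 2.174]
contact_force: [0.3, 0.0, -0.3]
opening: 0.0403
grip_force: 0.0
```

Call:
arm_command(
  xyz=[
    [0,0,0],
    [0,0,0],
    [0,0,0],
    [0,0,0],
    [0,0,0],
    [0,0,0],
    [0,0,0],
  ],
  spin=[0,0,0,0,0,0,0],
)

```text
time: 4.75
tool_pos: [0.4219, 0.2323, 0.2538]
tool_rot: [3.141, 0.0, 2.174]
contact_force: [1.1, 0.9, -0.4]
opening: 0.0138
grip_force: 35.0
```

Call:
arm_command(
  xyz=[
    [0,0,6],
    [0,0,12],
    [0,0,16],
    [0,0,16],
    [0,0,5],
    [10,-21,0],
    [15,-30,0],
    [16,-33,0],
    [16,-33,0],
    [12,-24,0],
    [6,-12,0],
    [0,0,0],
    [0,0,0],
  ],
  spin=[0,0,0,0,0,0,0,0,0,0,0,0,0],
)

```text
time: 6.05
tool_pos: [0.4963, 0.0798, 0.3084]
tool_rot: [-3.141, -0.001, 2.174]
contact_force: [-0.3, 0.7, -2.5]
opening: 0.0138
grip_force: 35.0
```

Run:
```python
from h import *
o=observe(); print(o['time'],o['tool_pos'],o['contact_force'],o['opening'])
c=grab('scene'); cv2.imwrite('pics/s2.png',cv2.resize(c['img'][80:280,80:450,::-1],(740,400),interpolation=cv2.INTER_CUBIC))
```

```text
6.05 [0.4962666  0.07984452 0.30840055] [-0.2998625   0.73346415 -2.54724103] 0.01377572874868625
```

View pics/s2.png

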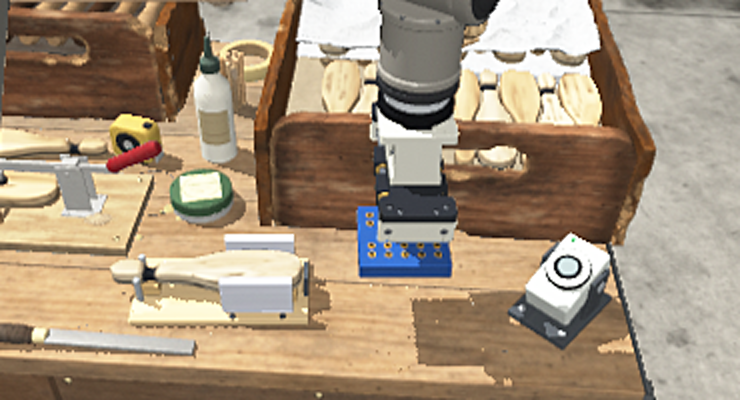

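The cover is held clear at (405,240), the bare nest is at (220,280) with the blank in it, and the bench below is free. I'll lower the cover.

Call:
arm_command(
  xyz=[
    [0,0,-15],
    [0,0,-25],
    [0,0,-25],
    [0,0,-18],
    [0,0,-10],
    [0,0,-6],
    [0,0,-3],
    [0,0,-2],
    [0,0,-1],
    [0,0,0],
  ],
  spin=[0,0,0,0,0,0,0,0,0,0],
)

```text
time: 7.1
tool_pos: [0.4969, 0.0792, 0.2041]
tool_rot: [3.141, 0.0, 2.174]
contact_force: [0.1, 0.0, -2.9]
opening: 0.014
grip_force: 35.0
```

Call:
arm_command(
  xyz=[
    [0,0,-1],
    [0,0,-1],
    [0,0,0],
    [0,0,0],
  ],
  spin=[0,0,0,0],
)

```text
time: 7.5
tool_pos: [0.4968, 0.0792, 0.2018]
tool_rot: [3.142, -0.0, 2.174]
contact_force: [-1.1, 0.0, -1.4]
opening: 0.0139
grip_force: 35.0
```

Call:
arm_command(
  xyz=[
    [0,0,-0.5],
    [0,0,0],
  ],
  spin=[0,0],
)

```text
time: 7.7
tool_pos: [0.4968, 0.0792, 0.2018]
tool_rot: [3.141, 0.0, 2.174]
contact_force: [-1.8, -0.7, 6.4]
opening: 0.0133
grip_force: 35.0
```

Call:
arm_command(
  xyz=[
    [0,0,0],
    [0,0,0],
    [0,0,0],
    [0,0,0],
    [0,0,0],
    [0,0,0],
  ],
  spin=[0,0,0,0,0,0],
  jaw=1,
)

```text
time: 8.3
tool_pos: [0.4968, 0.0792, 0.2012]
tool_rot: [3.142, 0.0, 2.174]
contact_force: [-0.6, 0.1, -0.1]
opening: 0.0568
grip_force: 0.0
```

Call:
arm_command(
  xyz=[
    [0,0,30],
    [0,0,45],
    [0,0,40],
    [-8,14,15],
    [-18,32,0],
    [-22,40,0],
    [-22,40,0],
    [-22,40,0],
    [-18,33,0],
    [-10,18,0],
    [-5,9,0],
    [0,0,0],
    [0,0,0],
  ],
  spin=[0,0,0,0,0,0,0,0,0,0,0,0,0],
)

```text
time: 9.6
tool_pos: [0.3722, 0.3047, 0.3312]
tool_rot: [-3.142, 0.0, 2.174]
contact_force: [-0.1, 0.3, 0.6]
opening: 0.0918
grip_force: 0.0
```

Run:
```python
from h import *
o=observe(); print(o['time'],o['tool_pos'],np.degrees(o['tool_rot']))
c=grab('wrist'); I=c['img'].copy(); W=c['world_from_camera']
def proj(p):
    q=np.linalg.inv(W)@np.r_[p,1]; return c['cx']+c['fx']*q[0]/-q[2], c['cy']-c['fy']*q[1]/-q[2]
a=np.radians(-55.5); R=np.array([[np.cos(a),-np.sin(a)],[np.sin(a),np.cos(a)]]); O=np.array([.3864,.2841])
big=cv2.resize(I[:,:,::-1],(768,576),interpolation=cv2.INTER_CUBIC)
def poly(L,z,col):
    pts=[proj(np.r_[O+R@np.array(p)/1000,z]) for p in L]; cv2.polylines(big,[np.int32(np.array(pts)*1.5)],True,col,1)
poly([(-90,-52),(122,-52),(122,52),(-90,52)],.01,(0,0,255))
for s in (1,-1): poly([(20,31*s),(104,31*s),(104,41*s),(20,41*s)],.062,(255,0,0))
poly([(-4,28),(114,28),(114,-28),(-4,-28),(-4,-19),(-44,-13),(-114,-13),(-114,13),(-44,13),(-4,19)],.038,(0,255,0))
cv2.imwrite('pics/w3.png',big)
```

```text
9.6 [0.37217674 0.3047141  0.33118652] [-1.79998501e+02  2.13536168e-02  1.24535424e+02]
```

View pics/w3.png

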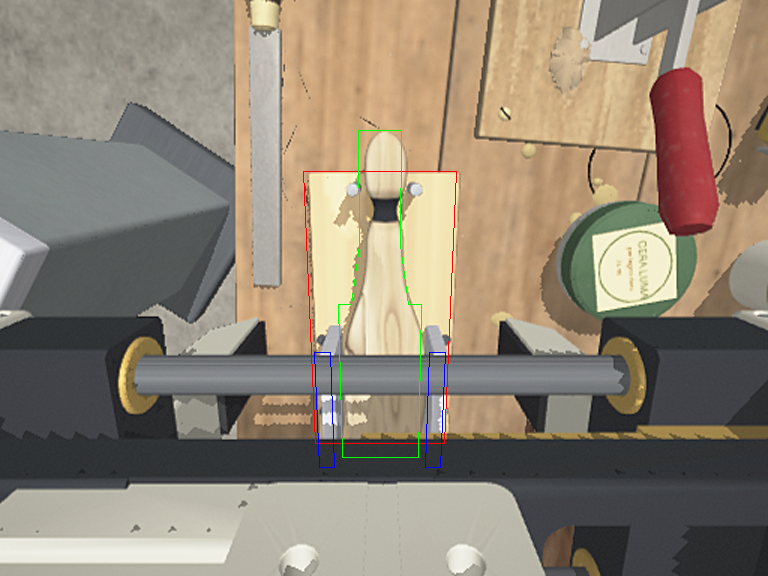

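Overlay check: the nest and blank sit about 3–5 px (roughly 2 mm) to the right of my model, towards nest +y, and match along the length. I'll shift by (1.6, 1.1) mm and descend.

Call:
arm_command(
  xyz=[
    [1.6,1.1,-15],
    [0,0,-30],
    [0,0,-30],
    [0,0,-25],
    [0,0,-17],
    [0,0,-10],
    [0,0,-7],
    [0,0,0],
    [0,0,0],
  ],
  spin=[0,0,0,0,0,0,0,0,0],
)

```text
time: 10.55
tool_pos: [0.3738, 0.3063, 0.1978]
tool_rot: [3.14, 0.0, 2.173]
contact_force: [-0.0, -1.1, 0.7]
opening: 0.0916
grip_force: 0.0
```

Call:
arm_command(
  xyz=[
    [0,0,0],
    [0,0,0],
    [0,0,0],
    [0,0,0],
    [0,0,0],
    [0,0,0],
    [0,0,0],
    [0,0,0],
    [0,0,0],
    [0,0,0],
    [0,0,0],
  ],
  spin=[0,0,0,0,0,0,0,0,0,0,0],
  jaw=-1,
  squeeze=50,
)

```text
time: 11.65
tool_pos: [0.3734, 0.3063, 0.1972]
tool_rot: [3.142, 0.0, 2.174]
contact_force: [0.9, -0.5, 0.2]
opening: 0.029
grip_force: 48.5
```

Call:
arm_command(
  xyz=[
    [0,0,5],
    [0,0,12],
    [0,0,16],
    [0,0,16],
    [0,0,13],
    [0,0,8],
    [-2,-6,0],
    [-3,-11,0],
    [-4,-13,0],
    [-4,-14,0],
    [-4,-14,0],
    [-4,-15,0],
    [-4,-15,0],
    [-4,-14,0],
    [-4,-14,0],
    [-3,-10,0],
    [-2,-6,0],
    [0,0,0],
    [0,0,0],
  ],
  spin=[0,0,0,0,0,0,8,8,8.5,8.5,8.5,8.5,8.5,8.5,8.5,8.5,6,0,0],
)

```text
time: 13.55
tool_pos: [0.3355, 0.1744, 0.2676]
tool_rot: [-3.142, 0.001, -2.542]
contact_force: [0.1, 0.8, -1.5]
opening: 0.0288
grip_force: 48.6
```

Run:
```python
from h import *
o=observe(); print(o['time'],o['tool_pos'],np.degrees(o['tool_rot']),o['contact_force'],o['opening'],np.degrees(o['qpos']).round(1))
c=grab('scene'); t=grab('top')
A=cv2.resize(c['img'][120:320,60:320,::-1],(520,400)); B=cv2.resize(t['img'][170:310,170:290,::-1],(280,400)[::1]) 
cv2.imwrite('pics/s4.png',np.hstack([A,B]))
```

```text
13.55 [0.33553277 0.17441273 0.26755696] [-1.79997497e+02  3.71775831e-02 -1.45651006e+02] [ 0.07557254  0.76920399 -1.47257516] 0.028833437868951553 [  15.8   15.6  119.7    0.    44.6 -108.6]
```

View pics/s4.png

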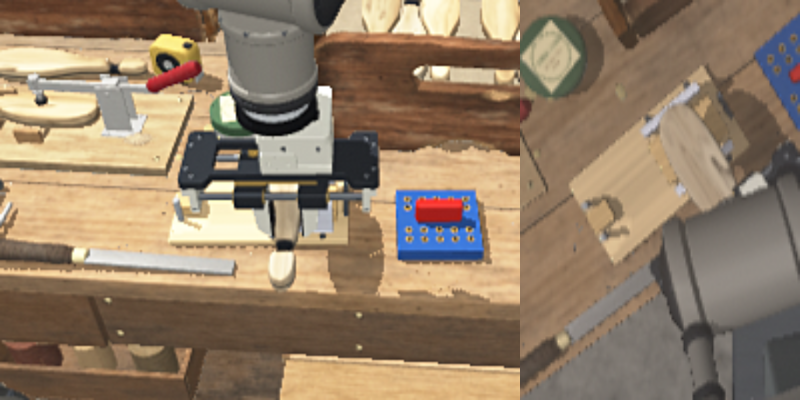

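The scene crop shows the cover flat on the bench at (440,225) and the blank held across the nest. Its handle points to the viewer at (283,265), and the top crop shows the head over both rails. I'll measure its tilt by depth as a baseline.

```bash
cat > tilt.py <<'E'
from h import *
def tilt(yaw,zlo,o=None):
    o=o or observe(); g=np.array(o['tool_pos'])-[0,0,.159]
    a=np.radians(yaw); ex=np.array([np.cos(a),np.sin(a)]); ey=np.array([-ex[1],ex[0]])
    for n in ['top','scene']:
        c=grab(n); P=cloud(c); D=P[...,:2]-g[:2]; X=D@ex; Y=D@ey; Z=P[...,2]-g[2]
        I=c['img'].astype(int); wood=(I[...,0]>I[...,2]+25)&(I[...,0]>100)
        for nm,lo,hi in [('head',.035,.2),('handle',-.12,-.045)]:
            m=(X>lo)&(X<hi)&(abs(Y)<.03)&(P[...,2]>zlo)&(abs(Z-X*.18)<.06)&wood&(c['depth']>0)
            if m.sum()<25: print(n,nm,m.sum()); continue
            x,y,z=X[m],Y[m],Z[m]; mid=abs(y-np.median(y))<.008
            A=np.c_[x,y,np.ones(len(x))]; w=np.ones(len(x),bool)
            for _ in range(5):
                k=np.linalg.lstsq(A[w],z[w],rcond=None)[0]; w=abs(z-A@k)<.005
            print(n,nm,m.sum(),'pitch %.2f roll %.2f'%tuple(np.degrees(np.arctan(k[:2]))),'z0 %.4f x %.4f..%.4f y %.4f..%.4f ymed %.4f'%(k[2],*np.percentile(x,[.5,99.5]),*np.percentile(y,[1,99]),np.median(y)),'std %.4f'%(z-A@k)[w].std())
            print('   profile',[(round(q*1000),round(np.median(z[mid&(abs(x-q)<.005)])*1000,1)) for q in np.arange(x.min()+.005,x.max(),.01) if (mid&(abs(x-q)<.005)).sum()>3])
    print(o['tool_pos'],np.degrees(o['tool_rot']),o['contact_force'],o['grip_force'])
E
python3 -c "
from tilt import *
tilt(34.4,.07)"
```

```text
top head 711 pitch -0.58 roll -0.12 z0 0.0110 x 0.0357..0.1358 y -0.0271..0.0259 ymed -0.0008 std 0.0020
   profile [(40, np.float64(12.0)), (50, np.float64(9.6)), (60, np.float64(10.7)), (70, np.float64(10.5)), (80, np.float64(10.4)), (90, np.float64(10.6)), (100, np.float64(9.5)), (110, np.float64(9.8)), (120, np.float64(10.4)), (130, np.float64(9.2))]
top handle 0
scene head 19
scene handle 218 pitch 4.23 roll 1.17 z0 0.0148 x -0.0878..-0.0509 y -0.0131..0.0117 ymed -0.0014 std 0.0019
   profile [(-83, np.float64(6.6)), (-73, np.float64(10.8)), (-63, np.float64(10.8)), (-53, np.float64(9.9))]
[0.33554863 0.17463115 0.26741127] [-1.79999777e+02  2.83407079e-02 -1.45566643e+02] [ 0.07632805 -0.68494928 -0.63806264] 48.58138026902452
```

The blank is level, and its head tip is 0.137 m ahead of the grip, so the grip is at blank x ≈ -24. The tool can't tilt, so I'll pivot the blank in the pads by pressing the head's underside gently on the rail edge.

Call:
arm_command(
  xyz=[
    [0,0,-8],
    [0,0,-12],
    [0,0,-8],
    [0,0,-4],
    [0,0,-3],
    [0,0,-3],
    [0,0,-3],
    [0,0,-3],
    [0,0,-3],
    [0,0,-3],
    [0,0,-3],
    [0,0,-2],
    [0,0,0],
  ],
  spin=[0,0,0,0,0,0,0,0,0,0,0,0,0],
)

```text
time: 15.05
tool_pos: [0.3345, 0.174, 0.212]
tool_rot: [3.141, -0.003, -2.539]
contact_force: [-4.9, -4.1, 3.4]
opening: 0.0273
grip_force: 49.1
```

```bash
python3 -c "
from tilt import *
tilt(34.4,.055)"
```

```text
top head 634 pitch 19.26 roll -0.26 z0 0.0091 x 0.0358..0.1435 y -0.0261..0.0262 ymed -0.0000 std 0.0020
   profile [(40, np.float64(22.2)), (50, np.float64(27.3)), (60, np.float64(30.5)), (70, np.float64(33.3)), (80, np.float64(37.9)), (90, np.float64(41.2)), (100, np.float64(45.2)), (110, np.float64(48.1)), (120, np.float64(52.3)), (130, np.float64(51.9))]
top handle 0
scene head 0
scene handle 0
[0.33450941 0.17395659 0.2120077 ] [ 1.79956228e+02 -1.58312092e-01 -1.45463352e+02] [-4.88393369 -4.08614159  3.40489557] 49.14923340136738
```

Call:
arm_command(
  xyz=[
    [0,0,-1],
    [0,0,0],
  ],
  spin=[0,0],
  squeeze=58,
)

```text
time: 15.35
tool_pos: [0.3345, 0.174, 0.2111]
tool_rot: [3.141, -0.003, -2.539]
contact_force: [-5.6, -4.4, 4.9]
opening: 0.0275
grip_force: 57.2
```

Call:
arm_command(
  xyz=[
    [0,0,3],
    [0,0,8],
    [0,0,12],
    [0,0,15],
    [0,0,12],
    [0,0,6],
    [0,0,0],
    [0,0,0],
    [0,0,0],
  ],
  spin=[0,0,0,0,0,0,0,0,0],
)

```text
time: 16.25
tool_pos: [0.3353, 0.1743, 0.2668]
tool_rot: [3.141, -0.001, -2.539]
contact_force: [1.0, 0.2, -1.4]
opening: 0.0279
grip_force: 56.2
```

```bash
python3 -c "
from tilt import *
tilt(34.4,.085)
c=dict(np.load('scene.npz')); cv2.imwrite('pics/s5.png',cv2.resize(c['img'][120:320,60:320,::-1],(780,600)))"
```

```text
top head 722 pitch 15.62 roll -0.06 z0 0.0092 x 0.0356..0.1333 y -0.0266..0.0263 ymed 0.0000 std 0.0020
   profile [(40, np.float64(20.6)), (50, np.float64(23.7)), (60, np.float64(26.7)), (70, np.float64(28.5)), (80, np.float64(31.5)), (90, np.float64(34.9)), (100, np.float64(38.0)), (110, np.float64(41.5)), (120, np.float64(43.2)), (130, np.float64(44.6))]
top handle 0
scene head 0
scene handle 210 pitch 18.10 roll 2.71 z0 0.0099 x -0.0823..-0.0467 y -0.0134..0.0106 ymed -0.0018 std 0.0019
   profile [(-78, np.float64(-16.1)), (-68, np.float64(-11.8)), (-58, np.float64(-8.2)), (-48, np.float64(-7.2))]
[0.33526607 0.1743122  0.26682439] [ 1.79978173e+02 -4.47728059e-02 -1.45456972e+02] [ 0.96255175  0.17385753 -1.39083113] 56.21936426177854
```

View pics/s5.png

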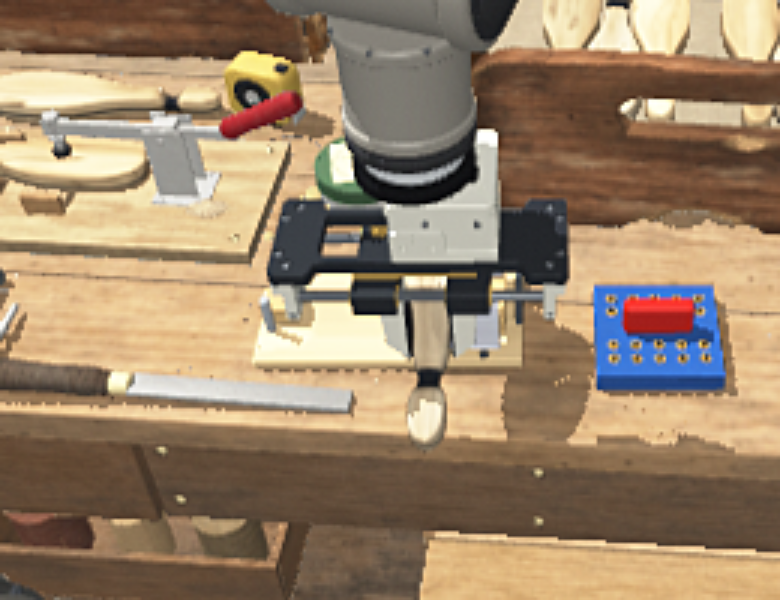

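The blank now points head-up (handle low at (425,410)), but it sprang back to about 16° when unloaded. I'll press again about 5 mm deeper to allow for that.

Call:
arm_command(
  xyz=[
    [0,0,-10],
    [0,0,-14],
    [0,0,-12],
    [0,0,-8],
    [0,0,-5],
    [0,0,-3],
    [0,0,-3],
    [0,0,-3],
    [0,0,-3],
    [0,0,0],
    [0,0,0],
  ],
  spin=[0,0,0,0,0,0,0,0,0,0,0],
)

```text
time: 17.45
tool_pos: [0.3353, 0.1744, 0.2065]
tool_rot: [3.142, 0.0, -2.539]
contact_force: [-2.5, 0.3, 4.7]
opening: 0.0273
grip_force: 57.1
```

Call:
arm_command(
  xyz=[
    [0,0,3],
    [0,0,8],
    [0,0,12],
    [0,0,15],
    [0,0,14],
    [0,0,9],
    [0,0,0],
    [0,0,0],
    [0,0,0],
    [0,0,0],
  ],
  spin=[0,0,0,0,0,0,0,0,0,0],
)

```text
time: 18.45
tool_pos: [0.3352, 0.1743, 0.2667]
tool_rot: [3.141, -0.001, -2.539]
contact_force: [-0.5, 0.3, 0.1]
opening: 0.0272
grip_force: 56.0
```

```bash
python3 -c "
from tilt import *
tilt(34.5,.085)"
```

```text
top head 714 pitch 19.88 roll 0.49 z0 0.0094 x 0.0357..0.1309 y -0.0268..0.0259 ymed -0.0004 std 0.0019
   profile [(40, np.float64(23.7)), (50, np.float64(26.9)), (60, np.float64(32.5)), (70, np.float64(35.4)), (80, np.float64(39.8)), (90, np.float64(41.8)), (100, np.float64(46.6)), (110, np.float64(50.2)), (120, np.float64(53.8)), (130, np.float64(55.2))]
top handle 0
scene head 0
scene handle 184 pitch 18.29 roll 3.23 z0 0.0044 x -0.0791..-0.0450 y -0.0128..0.0111 ymed -0.0010 std 0.0017
   profile [(-76, np.float64(-21.3)), (-66, np.float64(-16.7)), (-56, np.float64(-13.4)), (-46, np.float64(-12.0))]
[0.33523977 0.17429203 0.26672035] [ 1.79969398e+02 -7.09635204e-02 -1.45458990e+02] [-0.53597654  0.28968243  0.13742781] 56.03476947726449
```

The tilt is now 19.9° unloaded, and the blank slid about 4 mm, so the grip is at x ≈ -28.5. Next I'll get a precise camera pose from the saved depth while raising and moving part of the way.

```bash
cat > camfit.py <<'E'
from h import *
def camfit(n):
    c=dict(np.load(n+'.npz')); P=cloud(c); I=c['img'].astype(int); D=P-np.array([.598,-.083,.08])
    m0=(np.hypot(D[...,0],D[...,1])<.075)&(c['depth']>0)
    a=np.radians(-10.5); pl=P[...,2]-(.08+np.tan(.349)*(D[...,0]*np.cos(a)+D[...,1]*np.sin(a)))
    m=m0&(abs(pl)<.008)&(P[...,2]>.05); Q=P[m]
    for _ in range(5):
        k=np.linalg.lstsq(np.c_[Q[:,:2],np.ones(len(Q))],Q[:,2],rcond=None)[0]; e=Q[:,2]-np.c_[Q[:,:2],np.ones(len(Q))]@k; Q=Q[abs(e)<.004]
    R=cv2.minAreaRect((Q[:,:2]*1000).astype(np.float32))
    print(n,len(Q),'lean %.2f yaw %.2f'%(np.degrees(np.arctan(np.hypot(*k[:2]))),np.degrees(np.arctan2(k[1],k[0]))),'z at(.598,-.083) %.4f'%(np.r_[.598,-.083,1]@k),'rect',np.round(R[0],1),np.round(R[1],1),round(R[2],1))
    f=m0&(P[...,2]>.003)&(P[...,2]<.02)&(I.sum(-1)<270); F=P[f][:,:2]*1000
    R=cv2.minAreaRect(F.astype(np.float32)); print('  foot',f.sum(),np.round(R[0],1),np.round(R[1],1),round(R[2],1))
if __name__=='__main__':
    camfit('top'); camfit('scene')
    c=dict(np.load('top.npz')); s=dict(np.load('scene.npz'))
    print(c['img'][148:158,346:358].sum(-1)//3)
    cv2.imwrite('pics/cam6.png',np.hstack([cv2.resize(x['img'][v:v+48,u:u+48,::-1],(396,396),interpolation=cv2.INTER_CUBIC) for x,v,u in((c,128,327),(s,190,340))]))
E
python3 camfit.py
```

```text
top 230 lean 19.04 yaw -7.55 z at(.598,-.083) 0.0783 rect [601.  -83.7] [50.  48.9] 66.6
  foot 224 [ 605.6 -100.9] [112.9 108.6] 80.0
scene 348 lean 19.65 yaw -11.02 z at(.598,-.083) 0.0787 rect [601.  -82.7] [48.3 50.4] 6.5
  foot 256 [ 588.  -105.6] [ 64.3 131.2] 45.4
[[209 154 100  78  45  80  60  60  63 115 188 211]
 [180  75  47  88 131 137 133 132  81  52 118 215]
 [113  48  90 141 153 150 151 152 136  83  62 166]
 [ 56  74 141 152 149 148 149 151 151 114  51 115]
 [ 45  82 154 150 149 148 148 149 152 143  47  93]
 [ 46  81 153 150 148 148 148 150 152 133  52 121]
 [ 41  71 156 152 148 149 149 151 151  89  61 163]
 [100  51 111 155 152 151 152 153 116  53  79 204]
 [186 101  57 100 107 119 118  95  65  85 187 213]
 [211 185  68  42  53  63  61  43  87 188 213 210]]
```

View pics/cam6.png

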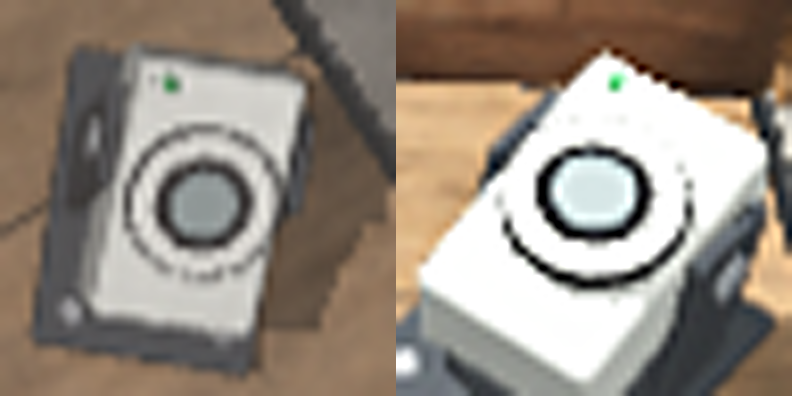

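Call:
arm_command(
  xyz=[
    [0,0,15],
    [0,0,30],
    [0,0,30],
    [5,-8,15],
    [12,-20,0],
    [15,-25,0],
    [15,-26,0],
    [15,-26,0],
    [15,-26,0],
    [12,-20,0],
    [6,-10,0],
    [0,0,0],
    [0,0,0],
  ],
  spin=[0,0,0,-4,-6,-7,-7,-7,-7,-5,-2,0,0],
)

```text
time: 19.85
tool_pos: [0.43, 0.0138, 0.3569]
tool_rot: [3.141, -0.001, 2.961]
contact_force: [-0.2, 0.8, -2.1]
opening: 0.0277
grip_force: 56.1
```

In both crops the lens is at (204,204) and (594,193). The face corners are about (140,47), (306,75), (250,333), (95,314) in the top crop, and (606,52), (768,152), (590,383), (422,270) in the scene crop. I'll project these onto the leaned face plane.

```bash
python3 - <<'E'
from h import *
def onplane(c,u,v,yaw=-10.3,G=np.array([.598,-.083,.08])):
    a=np.radians(yaw); n=np.array([-np.sin(.349)*np.cos(a),-np.sin(.349)*np.sin(a),np.cos(.349)])
    W=c['world_from_camera']; r=W[:3,:3]@np.array([(u-c['cx'])/c['fx'],-(v-c['cy'])/c['fy'],-1]); o=W[:3,3]
    return o+r*((G-o)@n)/(r@n)
for nm,off,sub,L in [('top',(327,128),0,[(204,204),(140,47),(306,75),(250,333),(95,314)]),('scene',(340,190),396,[(594,193),(606,52),(768,152),(590,383),(422,270)])]:
    c=dict(np.load(nm+'.npz'))
    Q=[onplane(c,(x-sub)/8.25-.5+off[0],y/8.25-.5+off[1]) for x,y in L]
    print(nm,'lens',Q[0].round(4)); Q=np.array(Q)*1000
    for i,j,k in [(4,1,0),(3,2,0),(4,3,90),(1,2,90)]:
        d=Q[j]-Q[i]; print('  edge len %.0f yaw %.1f'%(np.linalg.norm(d),np.degrees(np.arctan2(d[1],d[0]))+k))
E
python3 -c "
from tilt import *
tilt(-10.4,.13)
from camfit import camfit
camfit('top');camfit('scene')"
```

```text
top lens [ 0.5991 -0.083   0.0804]
  edge len 93 yaw -8.1
  edge len 90 yaw -10.1
  edge len 54 yaw -8.6
  edge len 57 yaw -11.1
scene lens [ 0.5994 -0.0824  0.0805]
  edge len 87 yaw -11.4
  edge len 87 yaw -9.9
  edge len 56 yaw -12.6
  edge len 54 yaw -13.0
top head 535 pitch 20.14 roll -0.56 z0 0.0084 x 0.0578..0.1303 y -0.0268..0.0272 ymed 0.0013 std 0.0018
   profile [(79, np.float64(37.3)), (89, np.float64(41.4)), (99, np.float64(45.2)), (109, np.float64(49.1)), (119, np.float64(53.1)), (129, np.float64(54.6))]
top handle 39 pitch 20.96 roll -15.74 z0 0.0093 x -0.0790..-0.0490 y 0.0013..0.0125 ymed 0.0074 std 0.0020
   profile [(-74, np.float64(-22.0)), (-64, np.float64(-17.3)), (-54, np.float64(-16.2))]
scene head 235 pitch 18.14 roll 4.73 z0 0.0140 x 0.0487..0.1305 y -0.0275..0.0042 ymed -0.0167 std 0.0015
   profile [(80, np.float64(40.3)), (90, np.float64(42.2)), (100, np.float64(45.8)), (110, np.float64(49.0)), (120, np.float64(51.4)), (130, np.float64(54.2))]
scene handle 225 pitch 20.11 roll 9.95 z0 0.0062 x -0.0797..-0.0454 y -0.0125..0.0105 ymed -0.0026 std 0.0020
   profile [(-75, np.float64(-23.4)), (-65, np.float64(-16.4)), (-55, np.float64(-12.9))]
[0.42995986 0.01382611 0.35692131] [ 1.79978645e+02 -7.41385825e-02  1.69632302e+02] [-0.22016982  0.82369107 -2.06936579] 56.0899504050758
top 221 lean 17.95 yaw -13.54 z at(.598,-.083) 0.0783 rect [608.6 -84.2] [50.7 62.6] 81.7
  foot 145 [601.9 -96.7] [124.4  97.4] 68.8
scene 351 lean 20.09 yaw -8.36 z at(.598,-.083) 0.0788 rect [600.5 -83.7] [49.5 49.1] 26.8
  foot 260 [607.4 -84.3] [ 79.8 107.7] 79.7
```

Call:
arm_command(
  xyz=[
    [4,-6,0],
    [7,-11,0],
    [9,-14,-2],
    [9,-14,-3],
    [8,-13,-4],
    [5,-9,-5],
    [3.6,-5,-4],
    [2,-2.7,-3],
    [0,0,0],
    [0,0,0],
    [0,0,0],
  ],
  spin=[0,0,0,0,0,0,0,0,0,0,0],
)

```text
time: 21.05
tool_pos: [0.4779, -0.061, 0.3365]
tool_rot: [3.141, 0.0, 2.96]
contact_force: [1.1, 0.2, -0.7]
opening: 0.0275
grip_force: 56.1
```

Run:
```python
from tilt import *
tilt(-10.4,.11)
# head in camera frame
a=np.radians(-10.4); l=.349; f=np.array([np.cos(a),np.sin(a),0]); up=np.array([0,0,1.])
X=np.cos(l)*f+np.sin(l)*up; Y=np.array([-np.sin(a),np.cos(a),0]); Z=-np.sin(l)*f+np.cos(l)*up; G=np.array([.5992,-.0827,.08])
for n in ['top','scene']:
    c=dict(np.load(n+'.npz')); P=(cloud(c)-G)@np.c_[X,Y,Z]; I=c['img'].astype(int)
    m=(c['depth']>0)&(abs(P[...,2]-.142)<.008)&(abs(P[...,1])<.04)&(P[...,0]>-.04)&(P[...,0]<.09)&(I[...,0]>I[...,2]+25)
    Q=P[m]*1000; k=np.linalg.lstsq(np.c_[Q[:,:2],np.ones(len(Q))],Q[:,2],rcond=None)[0]
    print(n,len(Q),'top z at 0: %.1f (want 142) slopes deg'%k[2],np.degrees(np.arctan(k[:2])).round(2),'x',np.percentile(Q[:,0],[.5,99.5]).round(1),'(tip want 59) y',np.percentile(Q[:,1],[1,99]).round(1))
    q=Q[(Q[:,0]>-10)&(Q[:,0]<40)]; b=[(np.percentile(q[abs(q[:,0]-x)<6][:,1],[2,98]).mean()) for x in (0,10,20,30)]; print('  centreline y',np.round(b,1))
c=dict(np.load('scene.npz')); cv2.imwrite('pics/s7.png',cv2.resize(c['img'][80:300,180:450,::-1],(736,600)))
```

```text
top head 442 pitch 20.04 roll -0.81 z0 0.0088 x 0.0451..0.1310 y -0.0231..0.0272 ymed 0.0111 std 0.0020
   profile [(49, np.float64(25.6)), (59, np.float64(29.7)), (69, np.float64(33.0)), (79, np.float64(37.6)), (89, np.float64(41.4)), (99, np.float64(44.9)), (109, np.float64(49.3)), (119, np.float64(52.6)), (129, np.float64(53.3))]
top handle 118 pitch 19.08 roll -1.69 z0 0.0048 x -0.0800..-0.0456 y -0.0111..0.0121 ymed 0.0007 std 0.0021
   profile [(-75, np.float64(-21.4)), (-65, np.float64(-16.2)), (-55, np.float64(-13.4)), (-45, np.float64(-12.0))]
scene head 58 pitch 16.15 roll 23.52 z0 0.0254 x 0.0891..0.1273 y -0.0282..-0.0129 ymed -0.0240 std 0.0016
   profile [(94, np.float64(40.0)), (104, np.float64(45.5)), (114, np.float64(48.9)), (124, np.float64(53.0))]
scene handle 193 pitch 21.18 roll 8.62 z0 0.0071 x -0.0793..-0.0460 y -0.0127..0.0118 ymed -0.0029 std 0.0021
   profile [(-75, np.float64(-23.5)), (-65, np.float64(-16.8)), (-55, np.float64(-13.6))]
[ 0.4778682  -0.06095049  0.33647   ] [1.79991749e+02 1.64848611e-02 1.69576201e+02] [ 1.08609058  0.18229904 -0.68701195] 
[... 258 characters left out ...]
-28.7 -13.3]Traceback (most recent call last):
  File "<stdin>", line 11, in <module>
    return _quantile_unchecked(
        a, q, axis, out, overwrite_input, method, keepdims, weights)
    return _ureduce(a,
                    func=_quantile_ureduce_func,
    ...<5 lines>...
                    overwrite_input=overwrite_input,
                    method=method)
    r = func(a, **kwargs)
    result = _quantile(arr,
                       quantiles=q,
    ...<2 lines>...
                       out=out,
                       weights=wgt)
    slices_having_nans = np.isnan(arr[-1, ...])
                                  ~~~^^^^^^^^^
IndexError: index -1 is out of bounds for axis 0 with size 0
```

Call:
arm_command(
  xyz=[
    [0,0,0],
    [0,0,0],
    [0,0,0],
    [0,0,0],
    [0,0,0],
  ],
  spin=[0,0,0,0,0],
)

```text
time: 21.65
tool_pos: [0.478, -0.0614, 0.3363]
tool_rot: [3.142, 0.0, 2.959]
contact_force: [1.1, 0.5, -0.8]
opening: 0.0275
grip_force: 56.1
```

Run:
```python
from h import *
c=grab('scene'); cv2.imwrite('pics/s8.png',cv2.resize(c['img'][80:300,180:450,::-1],(736,600)))
```

```text
(no output)
```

View pics/s8.png

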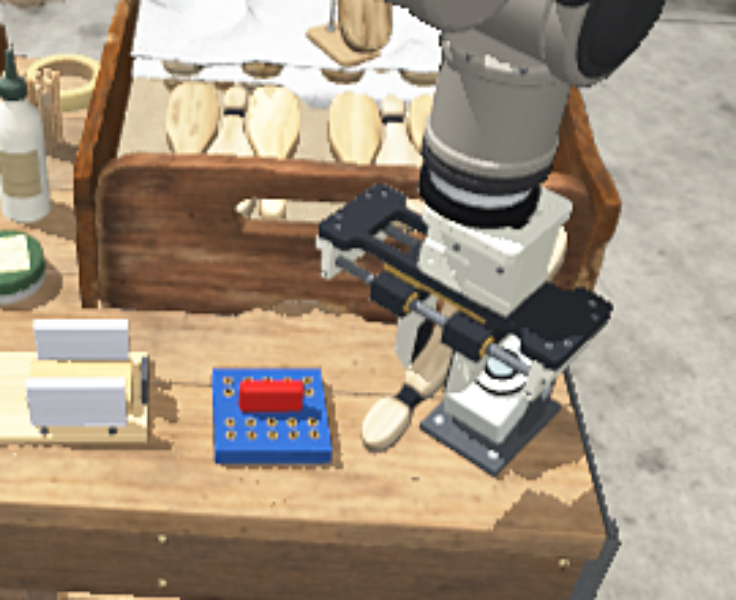

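The cover lies flat at (270,415), the nest is empty, the blank is held over the camera (handle at (385,425)), and the bottle and tin haven't moved. I'll hand in.

```bash
python3 -c "
from cell import *
print(hand_in())"
```

```text
the job is handed in; nothing more can be done
None
```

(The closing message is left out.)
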